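# Sweep the carrot slices off the board into the pan

## Robot

A 7-joint arm with a two-finger parallel gripper is mounted at the origin on the work surface. World frame = base frame: x ahead of the robot, y to its left, z up, the work surface at z = 0. Lengths are in m, angles in rad, forces in N, time in s.
With the tool pointing down it reaches from about 0.4 to 0.9 m from the base axis. Payload 5.5 kg.
Tool frame: the origin (TCP) lies midway between the tips of the shut fingers; the grasp point (between the pads) lies 19 mm behind it (manip.grip_depth is the distance from the TCP to the grasp point, in m); z points along the fingers, x is the direction in which the jaws open and shut, and the axes are right-handed (so a half turn about z gives the same grasp; the last joint's range is limited). The gripper opens to 92 mm and grips with 3 to 60 N. Pads are 19 mm wide; open, the fingers measure 130 mm over their backs; the gripper's body (75 mm by 190 mm) begins 47 mm behind the grasp point.
Start: joints at [-1.005, 0.501, -0.427, 1.55, 0.221, 1.138, -0.21], TCP at [0.194, 0.62, 0.227] pointing down, gripper open.
Joint ranges: [-2.88, 2.88], [-0.31, 2.03], [-1.54, 1.56], [0.2, 2.42], [-1.41, 4.55], [0.19, 2.02], [-2.57, 2.57]. Speed limits (rad/s): [2.57, 2.57, 3.14, 3.14, 3.14, 3.14, 3.14].

## Interface

Orientations are given as a unit quaternion [x, y, z, w].
In Python, from bench import manip, effector, viewer gives the robot as it stands. Calls block until the motion is done:
- manip.move_pose(position, orientation): joint-space move of the TCP to a pose.
- manip.servo_line(position, ori=None, vel=0.15): straight line of the TCP; ori=None keeps the orientation; vel is the mean speed in m/s.
- manip.movej(angles): joint-space move.
- effector.open_jaws() and effector.close(f_grip=None): open the fingers fully, or close them until they stop; f_grip is the grip in N (None keeps the last).
- manip.sleep(seconds).
- manip.solve_ik(position, orientation): joint angles nearest the present ones, or None.
- viewer.get_image(name): name is "scene" or "top"; returns the picture (384x512x3 uint8, red, green, blue); there is no depth.
- viewer.get_calibration(name): a dict with "vfov" (degrees; the focal length in pixels is half the picture's height over the tangent of half this angle, whatever the lens; pixels are square), "cx", "cy" (the principal point, pixels), "dist_coeffs" ([k1, k2, p1, p2, k3] as OpenCV has them; the pictures are not rectified), "eye" and "attitude" of the camera in the world. Camera axes: x right, y down, z forward; pixel columns grow to the right and rows downward; lengths in m; the calibration is good to about 2 mm. A picture is of the moment at which its call begins. get_calibration takes no time and is no camera call.
A pose or a line that the arm cannot do raises manip.PlanningError and nothing moves.
- manip.hand_in(): hands the job in, once; it reports no verdict.
Readings, each from a call of its own:
- manip.current_clock(): time.
- manip.current_q(): joint angles.
- manip.current_joint_velocities(): joint speeds.
- manip.current_tau(): joint torques, N m.
- manip.current_tool_pos(): TCP position.
- manip.current_tcp_rot(): TCP orientation.
- manip.current_force(): force on the tool from outside, world axes, zero at the start.
- manip.current_wrist_torque(): the same for the moment, N m.
- manip.current_finger_gap(): finger opening in m.
Only numpy, scipy, OpenCV 4.12 (cv2) and the standard library are available. Lean on these libraries where they do the work, as an engineer would, in place of code of your own. Each camera call takes 0.05 s, during which the arm holds its last target. There are 200 camera calls.

## Task

Clear the cutting board: with the fingers, sweep all four carrot slices along the board and over its edge, so that they drop into the rectangular steel pan tucked under one end. Only push them, do not pick up or carry any. Leave the shaker and the knife on the board, the round bowl and the pan where they are.

Things in the scene. Friction and masses are not known exactly. Their poses are not given: they have to be found in the camera images.
- board: White rectangular cutting board fixed on a low steel stand. Origin on the counter under the board's centre; x and y along its sides, z up. The board measures 340 mm along x and 360 mm along y, is 20 mm thick, and its flat top is 75 mm above the origin, without any rim. Its two ends, at y = +180 and y = -180 mm, overhang the stand by about 70 mm.
- pan: Shallow rectangular open steel pan, 265 mm along its x by 162 mm along its y (inside 249 by 146), 42 mm high, floor 3 mm thick, 0.8 kg, loose on the counter. Origin at the centre of its underside. It is tucked under one of the board's two y ends (either one): its near rim lies 20 to 40 mm inside the board's edge, 13 mm below the board's underside, its x about along the board's x.
- bowl: Round steel bowl, 150 mm across the rim, 45 mm high, tucked under the board's other y end. Origin at the centre of its underside. Not to be used or moved.
- shaker: Small round steel shaker, 41 mm in diameter, 64 mm high, standing on the board towards its +x side. Origin at the centre of its underside.
- knife: Chef's knife lying flat on the board along its +x side, about 310 mm long (along its y: wooden handle to +y, blade to -y, from -170 to +140 mm), 42 mm wide, 18 mm high. Origin at its underside.
- carrot0_center (a point): Centre (half-way up) of an orange carrot slice, a flat disc 40 mm in diameter and 20 mm high, about 25 g, lying flat on the board at the start.
- carrot1_center (a point): Centre (half-way up) of an orange carrot slice, a flat disc 36 mm in diameter and 18 mm high, about 25 g, lying flat on the board at the start.
- carrot2_center (a point): Centre (half-way up) of an orange carrot slice, a flat disc 33 mm in diameter and 22 mm high, about 25 g, lying flat on the board at the start.
- carrot3_center (a point): Centre (half-way up) of an orange carrot slice, a flat disc 30 mm in diameter and 18 mm high, about 25 g, lying flat on the board at the start.

How it is judged:
By the outcome, as a careful person would: the job done as asked, in the order asked, and still so for the second after the job is handed in, with the robot touching nothing.
It also fails if it takes over 58 s, if anything falls off the work surface, if the arm or the gripper's body presses on something with over 40 N, if the wrist force passes 120 N, or if a joint passes its speed limit or range.

## Working session

There is one attempt and no reset: what is moved stays moved. The work goes in short steps, each a Python script; the robot and the scene stay as the last script left them, time stands still between calls to the robot, and variables do not carry over. Pictures are saved under pics/ and viewed, on a budget of 10 in all, crops included, one or two more only if the job needs it, and the job is handed in when it is done.

```bash
mkdir -p pics; python3 - <<'E'
from bench import manip, effector, viewer
import cv2
for n in("scene","top"):
    cv2.imwrite(f"pics/{n}0.png",viewer.get_image(n)[:,:,::-1]); print(viewer.get_calibration(n))
print(manip.current_clock(),manip.current_tcp_rot())
E
```

```text
{'vfov': 52.71013483310049, 'cx': 259.40693877174476, 'cy': 194.6886417108646, 'dist_coeffs': array([-0.02050575,  0.        ,  0.        ,  0.        ,  0.        ]), 'eye': array([ 0.96646595, -0.02741122,  0.73120886]), 'attitude': array([ 0.73549421,  0.62211614, -0.17764968, -0.20114761])}
{'vfov': 54.34102378572171, 'cx': 254.29600519972814, 'cy': 198.09458875982165, 'dist_coeffs': array([-0.08822551,  0.        ,  0.        ,  0.        ,  0.        ]), 'eye': array([ 0.47592093, -0.00627535,  0.84238738]), 'attitude': array([-0.69577983,  0.71249419, -0.05595532,  0.07149445])}
0.1 [ 8.05644131e-01  5.92399151e-01 -7.30858945e-04  4.96471994e-04]
```

View pics/scene0.png

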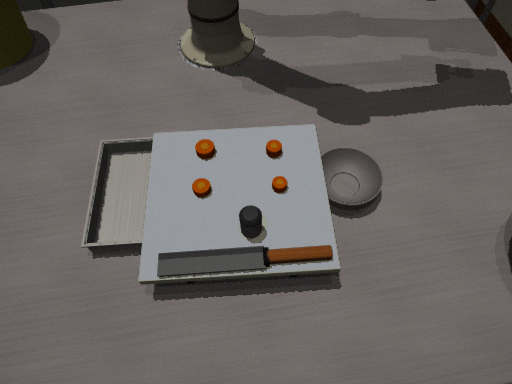

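View pics/top0.png

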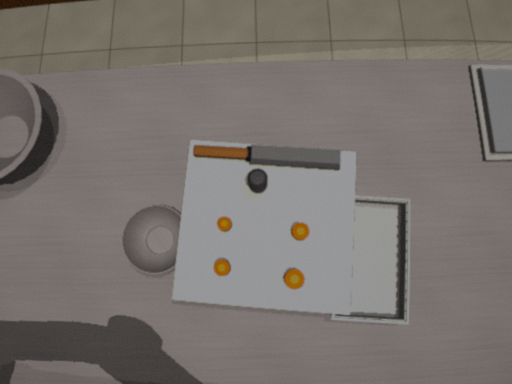

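The top view shows the board corners near (190,142), (356,151), (354,314) and (174,299). The pan is under the right end at (375,258) and the bowl under the left at (157,240). Carrots are at (224,224), (222,267), (300,231) and (294,279). The shaker is near (257,180) and the knife lies along the top side.

```bash
cat >h.py <<'E'
import cv2, numpy as np
from scipy.spatial.transform import Rotation as R
from bench import manip, effector, viewer
def ray(n,px,z):
    c=viewer.get_calibration(n); f=192/np.tan(np.radians(c["vfov"]/2))
    K=np.array([[f,0,c["cx"]],[0,f,c["cy"]],[0,0,1]])
    p=cv2.undistortPoints(np.array(px,float).reshape(-1,1,2),K,c["dist_coeffs"]).reshape(-1,2)
    d=R.from_quat(c["attitude"]).apply(np.c_[p,np.ones(len(p))])
    return c["eye"]+d*((z-c["eye"][2])/d[:,2])[:,None]
def carrots(img):
    hsv=cv2.cvtColor(img,cv2.COLOR_RGB2HSV)
    m=cv2.inRange(hsv,(5,180,120),(22,255,255))
    k,_,s,c=cv2.connectedComponentsWithStats(m)
    return [(c[i],s[i,2:5]) for i in range(1,k) if s[i,4]>20]
def board(img,n):
    g=cv2.inRange(img,(130,130,130),(255,255,255)) 
    return g
E
python3 - <<'E'
from h import *
for n in("top","scene"):
    im=cv2.imread(f"pics/{n}0.png")[:,:,::-1].copy()
    for c,s in carrots(im): print(n,c.round(1),s,ray(n,[c],0.089)[0].round(4))
B=[(190,142),(356,151),(354,314),(174,299)]
b=ray("top",B,.075);print("board",b.round(3)[:,:2].tolist(),b.mean(0).round(4))
S=[(152,128),(317,125),(339,270),(142,275)]
b=ray("scene",S,.075);print("board scene",b.round(3)[:,:2].tolist(),b.mean(0).round(4))
print("pan",ray("top",[(410,198),(409,323),(334,321)],.042).round(3)[:,:2].tolist(), ray("scene",[(102,140),(86,247)],.042).round(3)[:,:2].tolist())
print("shaker top",ray("top",[(258,177)],.139),ray("scene",[(251,213)],.139)); print("knife",ray("top",[(340,150),(340,169),(252,146),(250,165)],.085).round(3))
E
```

```text
top [220.1 151.6] [ 51  10 282] [0.7148 0.0787 0.089 ]
top [224.  223.6] [ 13  13 133] [0.5627 0.0715 0.089 ]
top [299.6 230.9] [ 16  16 199] [ 0.5441 -0.0809  0.089 ]
top [221.8 267.2] [ 15  15 178] [0.4754 0.0767 0.089 ]
top [293.6 278.5] [ 19  19 255] [ 0.4502 -0.0654  0.089 ]
scene [204.2 146.2] [ 19  14 200] [ 0.4457 -0.0661  0.089 ]
scene [273.6 145.5] [ 15  12 134] [0.4689 0.0776 0.089 ]
scene [279.3 181.9] [ 15  11 130] [0.5601 0.0723 0.089 ]
scene [200.7 185.4] [ 18  14 197] [ 0.5419 -0.0818  0.089 ]
board [[0.743, 0.146], [0.713, -0.21], [0.377, -0.184], [0.413, 0.176]] [ 0.5615 -0.0184  0.075 ]
board scene [[0.363, -0.177], [0.418, 0.185], [0.752, 0.143], [0.703, -0.202]] [ 0.5588 -0.0125  0.075 ]
pan [[0.614, -0.331], [0.349, -0.307], [0.359, -0.15]] [[0.349, -0.299], [0.614, -0.318]]
shaker top [[ 6.45697044e-01 -1.96920242e-04  1.39000000e-01]] [[0.64668442 0.00393866 0.139     ]]
knife [[ 0.713 -0.174  0.085]
 [ 0.671 -0.171  0.085]
 [ 0.727  0.011  0.085]
 [ 0.685  0.016  0.085]]
```

```bash
cat >>h.py <<'E'
yaw=np.radians(-5.2); C=np.array([.5605,-.016])
ex=np.array([np.cos(yaw),np.sin(yaw)]); ey=np.array([-ex[1],ex[0]])
def W(x,y,z): return [*(C+x*ex+y*ey),z]
def toB(p): d=np.asarray(p)[:2]-C; return np.array([d@ex,d@ey])
X=np.array([*ex,0]);Z=np.array([0,0,-1.])
def quat(s): return R.from_matrix(np.c_[s*X,np.cross(Z,s*X),Z]).as_quat()
def sweep(p,r,q,zt=.083):
    x,y=toB(p); ys=y+r+.0095+.014
    manip.servo_line(W(x,ys,.165),q,vel=.25)
    manip.servo_line(W(x,ys,zt),q,vel=.12)
    manip.servo_line(W(x,-.184,zt),q,vel=.1)
    print("F",manip.current_force().round(2),manip.current_tool_pos().round(4),"t",manip.current_clock())
    manip.servo_line(W(x,-.184,.165),q,vel=.2)
E
python3 - <<'E'
from h import *
P=[(.543,-.0813),(.448,-.0658),(.472,.077),(.5615,.0715)]
print([toB(p).round(4).tolist() for p in P])
best=None
for s in(1,-1):
    q=quat(s); ok=[manip.solve_ik(W(x,y,z),q) for x in(-.11,0) for y in(.13,-.184) for z in(.083,.165)]
    print(s,[None if o is None else np.round(o,2).tolist() for o in ok][::3])
    if all(o is not None for o in ok):
        d=abs(ok[0][6]-manip.current_q()[6])
        if best is None or d<best[0]: best=(d,s)
s=best[1];print("use",s);q=quat(s)
x,y=toB(P[0])
effector.close(10)
manip.move_pose(W(x,y+.05,.22),q)
print(manip.current_clock())
sweep(P[0],.018,q); sweep(P[1],.020,q)
open("s.txt","w").write(str(s))
manip.servo_line(W(-.1,.13,.18),q,vel=.25)
for n in("top","scene"):
    cv2.imwrite(f"pics/{n}1.png",viewer.get_image(n)[:,:,::-1])
a,b=[cv2.imread(f"pics/{n}1.png") for n in("top","scene")]
cv2.imwrite("pics/both1.png",cv2.resize(np.hstack([a,b]),(800,300)))
print(manip.current_clock())
E
```

```text
[[-0.0115, -0.0666], [-0.1075, -0.0598], [-0.0966, 0.0846], [-0.0069, 0.0872]]
1 [[-0.33, 0.38, 0.02, 2.1, -0.01, 0.67, -0.4], [-0.12, 0.26, 0.54, 2.07, -0.18, 0.86, 0.44], [-0.01, 0.55, 0.41, 1.86, -0.3, 0.79, 0.47]]
-1 [[0.15, 0.44, -0.55, 2.08, 0.35, 0.71, 2.42], [-0.68, 0.62, 1.37, 2.08, -0.72, 1.05, -2.18], [-0.55, 1.06, 1.35, 1.88, -1.13, 1.23, -2.04]]
use 1
4.1583
F [-0.23  0.16  0.87] [ 0.5325 -0.1973  0.083 ] t 7.1083
F [ 0.4  -0.03 -0.6 ] [ 0.4368 -0.1888  0.083 ] t 11.25
13.3167
```

View pics/both1.png

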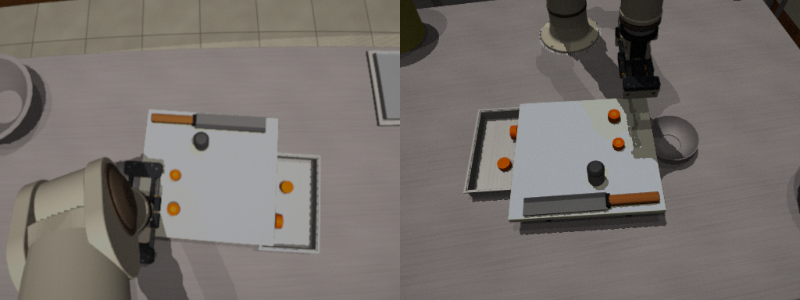

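The two front slices are now in the pan, at about (287,187) and (280,221) in the left half. The two rear slices, at (175,175) and (173,208), and everything else have not moved.

```bash
python3 - <<'E'
from h import *
q=quat(1)
sweep((.472,.077),.0165,q); 
manip.servo_line(W(-.0966,-.184,.17),q,vel=.25)
sweep((.5615,.0715),.015,q)
manip.servo_line(W(-.1,.2,.22),q,vel=.25)
for n in("top","scene"):
    cv2.imwrite(f"pics/{n}2.png",viewer.get_image(n)[:,:,::-1])
a,b=[cv2.imread(f"pics/{n}2.png") for n in("top","scene")]
cv2.imwrite("pics/both2.png",cv2.resize(np.hstack([a,b]),(800,300)))
for c,s in carrots(a[:,:,::-1].copy()): print(c.round(1),s,toB(ray("top",[c],.02)[0]).round(3))
print("pan",ray("scene",[(102,140),(86,247)],.042).round(3)[:,:2].tolist(),manip.current_clock())
E
```

```text
F [-0.1  -0.46  0.5 ] [ 0.4477 -0.1902  0.083 ] t 17.6333
F [0.67 0.04 0.76] [ 0.537  -0.1983  0.083 ] t 23.9667
[220.6 151.5] [ 51  11 278] [0.167 0.117]
[395.1 230.5] [ 15  14 122] [ 0.011 -0.284]
[367.1 239. ] [ 15  15 172] [-0.012 -0.221]
[356.7 283.5] [ 10  17 127] [-0.109 -0.201]
pan [[0.349, -0.299], [0.614, -0.318]] 26.3667
```

View pics/both2.png

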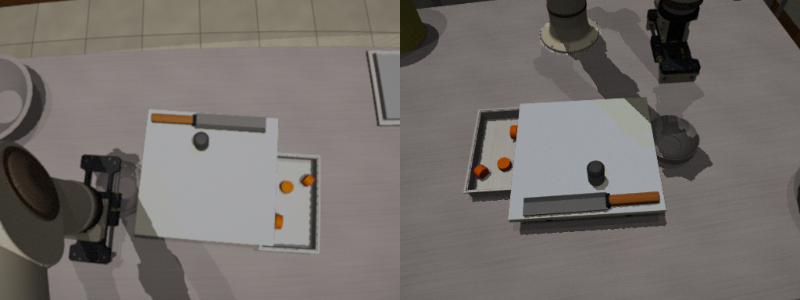

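Three slices are visible in the pan, and one may be hidden under the overhang. I'll zoom in on that spot and on the gripper.

```bash
python3 - <<'E'
from h import *
for i in(1,2):
  for n in("top","scene"):
    print(i,n,[(c.round(1).tolist(),s.tolist()) for c,s in carrots(cv2.imread(f"pics/{n}{i}.png")[:,:,::-1].copy())])
a=cv2.imread("pics/top2.png")[190:330,320:420]; b=cv2.imread("pics/scene2.png")[130:270,80:180]
cv2.imwrite("pics/crop2.png",cv2.resize(np.hstack([a,b]),(800,560),interpolation=cv2.INTER_CUBIC))
E
```

```text
1 top [([219.0, 151.3], [51, 10, 273]), ([224.0, 223.6], [13, 13, 134]), ([367.0, 239.0], [15, 15, 174]), ([221.7, 267.1], [15, 15, 187]), ([356.9, 283.4], [9, 17, 128])]
1 scene [([273.6, 145.4], [16, 12, 139]), ([144.8, 166.3], [9, 12, 90]), ([279.3, 181.9], [15, 11, 130]), ([132.1, 208.1], [16, 14, 172]), ([289.0, 251.8], [48, 9, 143])]
2 top [([220.6, 151.5], [51, 11, 278]), ([395.1, 230.5], [15, 14, 122]), ([367.1, 239.0], [15, 15, 172]), ([356.7, 283.5], [10, 17, 127])]
2 scene [([144.9, 166.0], [9, 12, 90]), ([132.1, 208.2], [16, 14, 172]), ([100.8, 216.4], [14, 13, 105]), ([287.0, 252.1], [46, 7, 117])]
```

View pics/crop2.png

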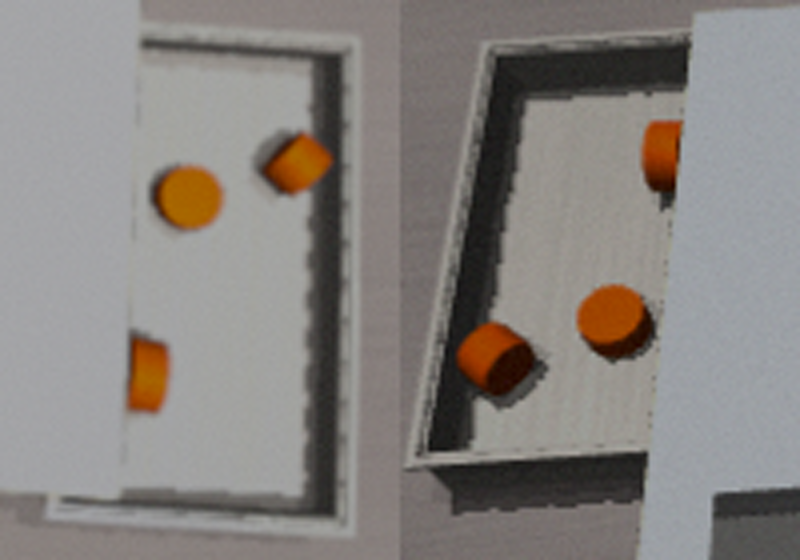

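Three slices lie in the pan, one of them on its side at (295,163) in the crop. The fourth has left the board. The gap between rim and board is 13 mm, and the slice is at least 18 mm in every dimension, so it should be on the pan floor under the overhang. Next I'll move the arm aside to check that the counter is clear and that nothing else has shifted.

```bash
python3 - <<'E'
from h import *
manip.movej([-1.005,0.501,-0.427,1.55,0.221,1.138,-0.21]); manip.sleep(.5)
out=[]
for n in("top","scene"):
    im=viewer.get_image(n); cv2.imwrite(f"pics/{n}3.png",im[:,:,::-1]); out.append(im[:,:,::-1])
    hsv=cv2.cvtColor(im,cv2.COLOR_RGB2HSV); m=cv2.inRange(hsv,(3,150,50),(24,255,255))
    k,_,s,c=cv2.connectedComponentsWithStats(m); print(n,[(c[i].round().tolist(),s[i,4]) for i in range(1,k) if s[i,4]>4])
    d=cv2.absdiff(im,cv2.imread(f"pics/{n}0.png")[:,:,::-1].copy()).max(2)
    m=cv2.morphologyEx((d>30).astype(np.uint8),cv2.MORPH_OPEN,np.ones((2,2)))
    k,_,s,c=cv2.connectedComponentsWithStats(m); print(" diff",[s[i].tolist() for i in range(1,k) if s[i,4]>6])
cv2.imwrite("pics/both3.png",cv2.resize(np.hstack(out),(800,300)))
print(manip.current_clock())
E
```

```text
top [([220.0, 152.0], np.int32(508)), ([394.0, 231.0], np.int32(162)), ([367.0, 239.0], np.int32(193)), ([356.0, 283.0], np.int32(147))]
 diff [[218, 217, 15, 16, 192], [291, 223, 20, 19, 294], [384, 223, 20, 17, 245], [358, 232, 19, 17, 268], [214, 259, 18, 18, 259], [284, 269, 22, 22, 375], [352, 273, 12, 22, 214]]
scene [([145.0, 168.0], np.int32(128)), ([132.0, 209.0], np.int32(203)), ([101.0, 217.0], np.int32(157)), ([299.0, 253.0], np.int32(731))]
 diff [[461, 67, 7, 2, 14], [474, 68, 6, 2, 12], [196, 140, 22, 22, 369], [267, 140, 17, 20, 284], [141, 161, 11, 22, 182], [273, 177, 17, 18, 252], [193, 179, 20, 21, 335], [125, 202, 20, 20, 307], [95, 211, 23, 23, 336]]
28.8333
```

View pics/both3.png

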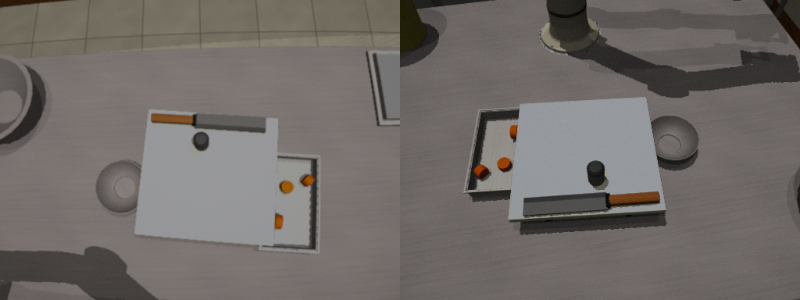

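The board is clear, with only the shaker and knife on it. The only differences from the first pictures are the slices and the shifting arm shadow, and there is no slice on the counter.

```bash
python3 -c "
from bench import manip
manip.hand_in(); print(manip.current_clock())"
```

```text
the job is handed in; nothing more can be done
the job is handed in; nothing more can be done
```

I swept all four carrot slices off the board's pan end with the closed fingers, one stroke each, and handed the job in at about 29 s of the 58 s allowed. I could only see three of them in the pan at the end.

- **Slices:** Three are plainly visible in the pan, one of them on its side near the far rim. The fourth (by stroke order the 33 mm one) is off the board and shows nowhere on the counter in either view. It should be on the pan floor under the board's overhang, since it is too thick for the 13 mm gap above the pan's rim. Neither camera sees under the board, so I inferred this and did not see it.
- **Everything else:** Comparing the last pictures with the first showed no change at the knife, shaker, bowl or pan. Forces read at the end of each stroke were about 1 N or less.

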